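# Load the tube block and hold it on the sprung fence for clamping

### The arm

A 7-joint arm with a two-finger parallel gripper is mounted at the origin on the work surface. World frame = base frame: x ahead of the robot, y to its left, z up, the work surface at z = 0. Lengths are in m, angles in rad, forces in N, time in s.
With the tool pointing down it reaches from about 0.4 to 0.85 m from the base axis. Payload 10.4 kg.
Tool frame: the origin (TCP) lies midway between the tips of the shut fingers; the grasp point (between the pads) lies 19 mm behind it; z points along the fingers, y is the line along which they close (so a half turn about z gives the same grasp; the last joint's range is limited). The gripper opens to 85 mm and grips with 20 to 120 N. Pads are 22 mm wide; open, the fingers measure 114 mm over their backs; the gripper's body (76 mm by 85 mm) begins 54 mm behind the grasp point. The pads swing forward as they close: fully open they stand 13 mm farther back than shut.
Start: joints at [-1.148, 0.332, -0.065, 1.46, 0.022, 1.35, -0.088], TCP at [0.269, 0.564, 0.231] pointing down, gripper open.
Joint ranges: [-2.6, 2.6], [-0.5, 2.12], [-1.47, 1.34], [0.16, 2.42], [-1.27, 4.41], [0.06, 2.06], [-2.6, 2.6]. Speed limits (rad/s): [2.22, 2.22, 2.79, 2.79, 3.14, 3.14, 3.14].

### API

Orientations are given as a 3x3 rotation matrix whose columns are the frame's x, y, z axes.
In Python, from cell import r gives the robot as it stands.
- The arm moves only by the shell command python3 -m pendant 'ROWS' [FORCE]. ROWS is JSON, a list of rows, each a list of 7 numbers: the shift along the tool's x, y, z each as a share of 60 mm, from -1 to 1, then the turn, a rotation vector about the tool's x, y, z each as a share of 6 degrees, from -1 to 1, then the opening, from 0 (shut) to 1 (fully open). In form: [[dx, dy, dz, rx, ry, rz, hand], ...]. A call has 1 to 12 rows; each row shifts and turns the commanded pose from where the row before left it, along the tool's axes as they then stand; what a row does not reach is not made up. A row lasts 1/8 s, in which the tool goes at most 62.5 mm and 10.7 degrees, less where a joint would pass 70% of its speed; a pose out of reach is approached as far as the arm can. A call with a number of a shift or a turn outside -1 to 1 is refused whole. A call with a gripper value outside its range is refused whole. The fingers move at their own pace and stop on an object; FORCE is the grip in N (left out, the last holds). Time passes only in rows, so rows that do not move let the fingers close. It gives the time, the measured TCP pose, the force, the opening and the grip force at its end, in the units of the state.
- r.state(): the state, without advancing time (a new reading comes with each control period).
- r.read_camera(name): name is "scene" or "top" or "wrist"; returns a dict with "color" (420x560x3 uint8, red, green, blue), "depth" (420x560 float32, m along the optical axis (not along the pixel's ray), 0 where there is no reading), "fovy" (degrees; the focal length in pixels is half the picture's height over the tangent of half this angle, whatever the lens; pixels are square), "cx", "cy" (the principal point, pixels), "extrinsics" (4x4, takes a point from world to camera coordinates); the wrist camera has in their place "T_tool_cam" (4x4, takes a point from camera to tool coordinates, whose origin is the TCP and whose axes are the flange's). Camera axes: x right, y up, looking along -z (the intrinsics and any distortion apply to the point x, -y, -z); pixel columns grow to the right and rows downward; lengths in m; the calibration is good to about 2 mm. A picture is of the moment at which its call begins: read the wrist's pose just before it.
- r.close_job(): hands the job in; it is judged then, once.
Trained networks look in the newest picture that a camera, given by its name, has taken for a name from the list of things; names that differ only in an ending like _2 or _b are one class to them, and where a whole thing is asked for, a point or a joint stands for the part that bears it (a point fixed in the world has none). Each returns a list of dicts, best first, with "confidence" (0 to 1); they miss things now and then, are a little off and sometimes report something else, mostly with a low value. They report only what shows in the picture. A call takes as long as a camera call.
- r.search_frame(camera, query): "point" ([x, y, z] in m, in the coordinates of the camera as it stood for that picture, good to about 4 mm: the middle of the surface that is visible of it).
- r.cut_out(camera, query): "pixels" (420x560 bool, what is visible of it).
- r.spot_point(camera, query): "point" ([x, y, z] in m, in the coordinates of the camera as it stood for that picture, good to about 4 mm: a listed point, or the origin of a listed thing).
The state is a dict: "clock": time; "joint_pos": joint angles; "dq": joint speeds; "tau": joint torques, N m; "tcp_pos": TCP position; "tcp_rot": TCP orientation; "contact_force": force on the tool from outside, world axes, zero at the start; "torque": the same for the moment, N m; "gripper_width": opening from 0.0 (shut) to 1.0 (fully open); "grip_force": force on a finger pad.
Only numpy, scipy, OpenCV 4.12 (cv2) and the standard library are available. Lean on these libraries where they do the work, as an engineer would, in place of code of your own. Each camera call takes 0.05 s, during which the arm holds its last target. There are 200 camera calls.

### The job

Put the two tubes with the wide screw caps from the rack into the two bores of the aluminium block, one in each and fully down. Then slide the block along the jig plate, flat and square, against the middle of the grey sprung fence, and keep pressing so that the fence is pushed back about half of its 20 mm travel (about 10 N), never driving it to its end stop. A colleague will tighten the clamps, so finish while still holding the block pressed there with a steady push, do not let go; do not touch the fence yourself, and leave everything else where it is.

Things in the scene. Friction and masses are not known exactly. Their poses are not given: they have to be found in the camera images.
- jig: fixed jig: steel plate 12 mm thick on the table, x = -160 to +125, y = -85 to +85 mm. Origin on the table under it, z up; +x is the direction in which the block is pushed to the fence. A fixed bare-metal stop block stands behind the fence at x = 105 to 123 mm. Two black thumbscrews, 24 mm across and up to 38 mm above the table, at x = 0, y = -70 and +70 mm
- fence_face (a point): centre of the fence's pressing face (it looks to the jig's -x and moves with the fence), 38 mm above the table; at rest at jig x = 60 mm, y = 0. The fence is a grey upright bar 140 mm wide (jig y), 12 mm thick, 14 to 62 mm above the table, on two guide rods that come out behind the stop block as it moves back. Axes as the jig
- fence (a joint): how far the sprung fence is pushed back along the jig's +x, in m: 0 at rest, 0.020 at the end stop. Spring: 2 N at rest rising by 0.8 N per mm, so 10 N at 0.010 and 18 N at the end stop
- block: loose aluminium block 110 (x) x 60 (y) x 45 (z) mm, 0.43 to 0.58 kg, lying on the jig plate (underside 12 mm above the table), within 12 degrees of square to the jig. Origin: centre of the underside, x along its length; its +x end (55 mm from the origin) faces the fence. It slides on the plate with some newtons of friction
- fin (a point): point to grip the dark lifting fin on the middle of the block's top, 71 mm above the block's underside. The fin is 26 mm long (block x), 14 mm thick (block y) and rises from 45 to 81 mm above the underside
- bore_back (a point): centre of the floor of the bore at block x = -36 mm (away from the fence). The bore is round and open upward, 19 mm across and 35 mm deep, mouth 45 mm above the block's underside
- bore_front (a point): centre of the floor of the bore at block x = +36 mm (towards the fence); otherwise as bore_back
- rack: fixed white tube rack 50 (x) x 200 (y) x 45 (z) mm with four square holes, 19 mm wide and 38 mm deep, in a row at x = 0, y = -67.5, -22.5, +22.5, +67.5 mm. Origin: centre of the underside on the table
- tube_1: closed tube with a wide white screw cap, one of two alike: clear body 16 mm across with a tapered foot (8 mm at the tip), cap 22 mm across from 62 to 80 mm above the foot (its top), about 22 g. Origin: centre of the foot, z up. It starts upright in one of the rack's holes, foot 7 mm above the table
- tube_2: closed tube with a wide white screw cap, one of two alike: clear body 16 mm across with a tapered foot (8 mm at the tip), cap 22 mm across from 62 to 80 mm above the foot (its top), about 22 g. Origin: centre of the foot, z up. It starts upright in one of the rack's holes, foot 7 mm above the table
- tall_1: taller straight tube, 16 mm across all the way up and 104 mm tall, without the wide cap; stands in the rack and stays there. Origin: centre of the foot
- tall_2: taller straight tube, 16 mm across all the way up and 104 mm tall, without the wide cap; stands in the rack and stays there. Origin: centre of the foot
- screwdriver: screwdriver lying on the table; leave alone. Origin: its underside
- bottle: closed white bottle, 60 mm across, 130 mm tall; leave alone. Origin: centre of the underside
- tip_box: closed grey pipette-tip box with a white lid 85 x 125 x 55 mm; leave alone. Origin: centre of the underside
- pipette: white and grey hand pipette, about 235 mm long, 26 mm wide, lying on the table; leave alone. Origin: on its underside where the white body (120 mm, to -x) meets the grey shaft (100 mm, to +x)
- micro_rack: low black tube rack 100 x 75 x 26 mm; leave alone. Origin: centre of the underside
- beaker: glass beaker, 70 mm across, 85 mm tall; leave alone. Origin: centre of the underside

How it is judged:
On the way, in this order (a step that is already met when the one before it is completed fails the run):
1. each wide-capped tube stands in its own bore of the block, with the fence not yet pressed ((distance between tube_1 and bore_back below 0.007 m or distance between tube_1 and bore_front below 0.007 m) and (distance between tube_2 and bore_back below 0.007 m or distance between tube_2 and bore_front below 0.007 m) and value of joint fence below 0.003 m), for 0.2 s.
2. the robot presses the block flat and square on the fence with 6 to 15 N (contact force between block and fence between 6 and 15 N and contact force between any of the fingers, the arm and block above 3 N and angle between the x axis of block and the x axis of jig, either way round below 0.07 rad and y of block in the frame of jig between -0.03 and 0.03 m and x of block in the frame of jig above 0 m and z of block in the frame of jig below 0.016 m and angle between block's own z axis and vertical below 0.05 rad), for 0.5 s.
At the end, for the whole second after the job is handed in: Robot still pushing the block (over 3 N), which presses the fence with 6 to 15 N, at rest, flat on the plate (tilt under 3 degrees), square to the jig within 4 degrees, within 30 mm of the fence's middle; each wide-capped tube in its own bore, foot within 7 mm of the bore floor's centre (all of step 2 and (distance between tube_1 and bore_back below 0.007 m or distance between tube_1 and bore_front below 0.007 m) and (distance between tube_2 and bore_back below 0.007 m or distance between tube_2 and bore_front below 0.007 m) and linear speed of block below 0.01 m/s); the arm keeps its last pose, push and grip.
It fails at once if the fence is driven to its end stop (over 19 mm) (value of joint fence above 0.019 m).
It fails at once if the robot touches the fence (contact force between any of the fingers, the arm and fence above 1 N).
It fails at once if something that is not part of the job is moved by more than 20 mm (distance of any of screwdriver, bottle, tip_box, pipette, micro_rack, beaker, tall_1, tall_2 from where it was at the start of the episode above 0.02 m).
It also fails if it takes over 72 s, if anything falls off the work surface, if the arm or the gripper's body presses on something with over 40 N, if the wrist force passes 120 N, or if a joint passes its speed limit or range.

## Working session

There is one attempt and no reset: what is moved stays moved. The work goes in short steps, Python scripts to look and compute and a shell command to move; the robot and the scene stay as the last step left them, time stands still between calls to the robot, and variables do not carry over. Pictures are saved under pics/ and viewed, at most 10 in all, crops included, and the job is handed in when it is done.

```bash
ls; mkdir -p pics; cat > h.py <<'E'
import numpy as np, cv2
from cell import r
def cam(name):
    s=r.state(); d=r.read_camera(name); 
    if 'extrinsics' in d: d['T']=np.linalg.inv(np.array(d['extrinsics']))
    else:
        W=np.eye(4); W[:3,:3]=s['tcp_rot']; W[:3,3]=s['tcp_pos']; d['T']=W@np.array(d['T_tool_cam'])
    d['f']=210/np.tan(np.radians(d['fovy'])/2)
    return d
def world(d,p): return (d['T']@np.append(p,1))[:3]
def cloud(d):
    z=d['depth']; v,u=np.mgrid[0:420,0:560]
    P=np.stack([(u-d['cx'])*z/d['f'],-(v-d['cy'])*z/d['f'],-z],-1)
    return P@d['T'][:3,:3].T+d['T'][:3,3]
def proj(d,p):
    q=np.linalg.inv(d['T'])@np.append(p,1); return d['cx']+d['f']*q[0]/-q[2], d['cy']+d['f']*q[1]/q[2]
def save(d,n): cv2.imwrite('pics/'+n,d['color'][:,:,::-1])
E
python3 - <<'E'
from h import *
for c in ['scene','top']:
    d=cam(c); save(d,c+'0.png'); print(c,d['fovy'],d['T'][:3,3].round(3), [k for k in d])
    for q in ['jig','fence_face','block','fin','bore_back','bore_front','rack','tube_1','tall_1','screwdriver','bottle','tip_box','pipette','micro_rack','beaker']:
        print(q,[(world(d,o['point']).round(3).tolist(),round(o['confidence'],2)) for o in r.spot_point(c,q)[:4]])
print(r.state())
E
```

```text
pics
scene 54.500017190606755 [0.98  0.701 0.734] ['color', 'depth', 'fovy', 'cx', 'cy', 'extrinsics', 'T', 'f']
jig [([0.478, 0.182, 0.007], 0.2)]
fence_face [([0.651, -0.194, 0.042], 0.93)]
block [([0.542, -0.188, 0.011], 0.89), ([0.442, -0.436, 0.001], 0.19)]
fin [([0.542, -0.184, 0.085], 0.92)]
bore_back [([0.501, -0.182, 0.025], 0.82)]
bore_front [([0.58, -0.189, 0.024], 0.88)]
rack [([0.492, 0.247, 0.004], 0.9)]
tube_1 [([0.48, 0.183, 0.009], 0.45)]
tall_1 [([0.502, 0.314, 0.013], 0.78), ([0.49, 0.226, 0.012], 0.45)]
screwdriver [([0.439, -0.436, -0.0], 0.64)]
bottle [([0.742, 0.09, 0.004], 0.98), ([0.649, -0.193, 0.04], 0.32)]
tip_box [([0.715, 0.289, 0.002], 0.9)]
pipette [([0.464, 0.436, -0.003], 0.62)]
micro_rack [([0.63, -0.468, 0.002], 0.74)]
beaker [([0.37, 0.105, 0.006], 0.63), ([0.495, 0.271, 0.01], 0.16)]
top 55.90904455949114 [4.030e-01 1.000e-03 1.276e+00] ['color', 'depth', 'fovy', 'cx', 'cy', 'extrinsics', 'T', 'f']
jig [([0.592, -0.195, -0.001], 0.55)]
fence_face [([0.649, -0.195, 0.033], 0.58)]
block [([0.539, -0.188, 0.014], 0.78)]
fin []
bore_back [([0.505, -0
[... 823 characters left out ...]
array([ 3.78720134e-05, -1.08241562e-03, -1.90607719e-03,  4.25035300e-04,
        3.25347959e-05, -9.49155182e-04,  1.14353901e-03]), 'tau': array([ 3.17670037e-04, -6.25224209e+01,  4.92016913e-02, -3.91824889e+01,
        1.64833129e-02,  1.85166195e-03, -3.47434209e-06]), 'tcp_pos': array([0.26948168, 0.56393312, 0.23133094]), 'tcp_rot': array([[-9.02266175e-01,  4.31179486e-01,  1.18597637e-05],
       [ 4.31179486e-01,  9.02266173e-01,  6.14995731e-05],
       [ 1.58166907e-05,  6.06026714e-05, -9.99999998e-01]]), 'contact_force': array([1.20167108, 0.25314544, 0.41386268]), 'torque': array([ 0.04446498, -0.01758844, -0.0212859 ]), 'grip_force': 0.0, 'gripper_width': 1.003438078371874}
```

View pics/scene0.png

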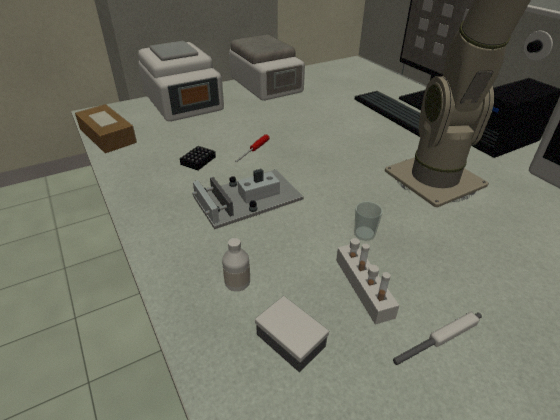

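View pics/top0.png

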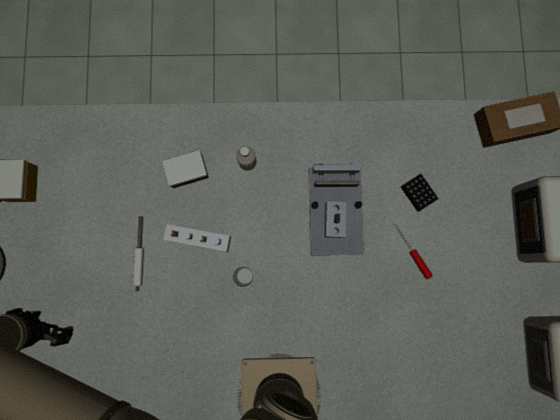

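The scene picture shows the rack with wide caps at (354,248) and (373,273) and tall tubes at (365,255) and (385,285). The jig is at (245,195), with the fence on its left and the fin at (258,175). The top picture agrees with this layout: rack at (197,238), block at (337,219) and fence at (337,180).

```bash
cat >> h.py <<'E'
def plan(target, yaw):
    """target TCP xyz, world direction (deg) of tool y mod 180 nearest given; print units now"""
    s=r.state(); R=np.array(s['tcp_rot']); p=np.array(s['tcp_pos'])
    y=np.radians(yaw); G=np.array([[-np.sin(y),np.cos(y),0],[np.cos(y),np.sin(y),0],[0,0,-1.]]).T
    G=np.column_stack([np.cross([np.cos(y),np.sin(y),0],[0,0,-1]),[np.cos(y),np.sin(y),0],[0,0,-1]])
    rv=cv2.Rodrigues(R.T@G)[0].ravel()
    d=np.array(target)-p
    print('t',round(s['clock'],2),'p',p.round(4),'ydir',np.degrees(np.arctan2(R[1,1],R[0,1])).round(2),'w',round(s['gripper_width'],2),'F',np.round(s['contact_force'],1))
    print('shift units now',(R.T@d/.06).round(3),'turn units',(np.degrees(rv)/6).round(2),'shift after turn',(G.T@d/.06).round(3))
E
python3 - <<'E'
from h import *
d=cam('wrist'); print(np.array(d['T_tool_cam']).round(3).tolist(), d['fovy'])
plan([.50,.235,.27],-10)
E
```

```text
[[0.0, 0.946, 0.323, 0.083], [1.0, 0.0, -0.0, 0.001], [-0.0, 0.323, -0.946, -0.143], [0.0, 0.0, 0.0, 1.0]] 61.07711631466506
t 1.65 p [0.2695 0.5639 0.2313] ydir 64.46 w 1.0 F [-0.9  0.1 -0.6]
shift units now [-5.83  -3.29  -0.645] turn units [ 0.   -0.   12.41] shift after turn [-4.732  4.735 -0.645]
```

```bash
python3 -m pendant '[[-0.73,-0.41,-0.08,0,0,0,1],[-0.73,-0.41,-0.08,0,0,0,1],[-0.73,-0.41,-0.08,0,0,0,1],[-0.73,-0.41,-0.08,0,0,0,1],[-0.73,-0.41,-0.08,0,0,0,1],[-0.73,-0.41,-0.08,0,0,0,1],[-0.73,-0.41,-0.08,0,0,0,1],[-0.73,-0.41,-0.08,0,0,0,1]]'; python3 -m pendant '[[0,0,0,0,0,1,1],[0,0,0,0,0,1,1],[0,0,0,0,0,1,1],[0,0,0,0,0,1,1],[0,0,0,0,0,1,1],[0,0,0,0,0,1,1],[0,0,0,0,0,1,1],[0,0,0,0,0,1,1],[0,0,0,0,0,1,1],[0,0,0,0,0,1,1],[0,0,0,0,0,1,1],[0,0,0,0,0,1,1]]'
cat > look.py <<'E'
from h import *
import sys
d=cam('wrist'); save(d,sys.argv[1]); P=cloud(d)
for q in sys.argv[2:]:
    for o in r.cut_out('wrist',q)[:4]:
        m=o['pixels']; z=P[...,2]; k=m&(d['depth']>0)
        if k.sum()<10: continue
        top=np.percentile(z[k],95); kt=k&(z>top-.004)
        v,u=np.nonzero(kt); c,rad=cv2.minEnclosingCircle(P[kt][:,:2].astype(np.float32))
        print(q,'conf %.2f'%o['confidence'],'px',u.mean().round(),v.mean().round(),'ztop',top.round(4),'mean',P[kt].mean(0).round(4),'med',np.median(P[kt],0).round(4),'circ',np.round(c,4),round(rad,4),kt.sum())
    print(q,[(world(d,o['point']).round(4).tolist(),round(o['confidence'],2)) for o in r.spot_point('wrist',q)[:4]])
plan(np.array(r.state()['tcp_pos']),-10)
E
python3 look.py w1.png tube_1 tall_1 rack
```

```text
clock: 2.65
tcp_pos: [0.5015, 0.2339, 0.2701]
tcp_rot: [[-0.902, 0.431, 0.0], [0.431, 0.902, 0.0], [-0.0, 0.001, -1.0]]
contact_force: [0.6, 0.3, -0.1]
gripper_width: 1.001
grip_force: 0.0
clock: 4.15
tcp_pos: [0.5007, 0.2353, 0.2698]
tcp_rot: [[0.135, 0.991, 0.0], [0.991, -0.135, 0.0], [0.0, 0.0, -1.0]]
contact_force: [-0.8, -0.9, -0.1]
gripper_width: 0.997
grip_force: 0.0
tube_1 conf 0.86 px 271.0 142.0 ztop 0.089 mean [0.4963 0.2717 0.0878] med [0.4963 0.2718 0.0878] circ [0.4964 0.2715] 0.0109 444
tube_1 conf 0.67 px 272.0 141.0 ztop 0.0472 mean [0.4951 0.2643 0.0468] med [0.4958 0.2722 0.0458] circ [0.4918 0.2495] 0.1026 7144
tube_1 conf 0.66 px 266.0 233.0 ztop 0.0886 mean [0.4785 0.1839 0.0877] med [0.4784 0.184  0.0877] circ [0.4782 0.1832] 0.0111 360
tube_1 [([0.4939, 0.2732, 0.0092], 0.87), ([0.4821, 0.1868, 0.0096], 0.78)]
tall_1 conf 0.73 px 273.0 91.0 ztop 0.114 mean [0.5052 0.3157 0.1128] med [0.5052 0.3156 0.1128] circ [0.5053 0.3157] 0.0083 348
tall_1 conf 0.69 px 267.0 197.0 ztop 0.1136 mean [0.4874 0.2278 0.1127] med [0.4875 0.2279 0.1127] circ [0.4873 0.2276] 0.0085 277
tall_1 [([0.4899, 0.2281, 0.0053], 0.75), ([0.5059, 0.3168, 0.0075], 0.57)]
rack conf 0.94 px 272.0 140.0 ztop 0.0471 mean [0.495  0.265  0.0459] med [0.4959 0.2733 0.0458] circ [0.4913 0.2496] 0.1025 6936
rack [([0.4935, 0.2704, 0.0064], 0.34)]
t 4.5 p [0.5007 0.2353 0.2697] ydir -7.45 w 1.0 F [ 0.1  1.  -0.6]
shift units now [0. 0. 0.] turn units [-0.   -0.    0.42] shift after turn [0. 0. 0.]
```

View pics/w1.png

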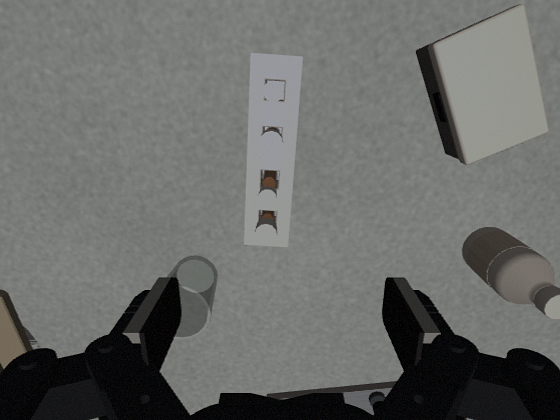

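The wrist picture shows wide caps at (266,227) and (272,135), with tall tubes at (268,185) and (275,90). Spacing and heights match: caps at 0.088 and 90 mm apart. I'll move over the near tube and check it from a second view.

```bash
python3 - <<'E'
from h import *
plan([.4783,.1837,.16],-11.6)
E
```

```text
t 4.5 p [0.5007 0.2353 0.2697] ydir -7.45 w 1.0 F [ 0.1  1.  -0.6]
shift units now [-0.902 -0.259  1.828] turn units [-0.   -0.    0.69] shift after turn [-0.918 -0.193  1.828]
```

```bash
python3 -m pendant '[[0,0,0,0,0,0.69,1],[-0.3,-0.065,0.6,0,0,0,1],[-0.3,-0.065,0.6,0,0,0,1],[-0.3,-0.065,0.6,0,0,0,1],[0,0,0,0,0,0,1],[0,0,0,0,0,0,1]]'; python3 look.py w2.png tube_1; python3 - <<'E'
from h import *
plan([.4783,.1837,.059],-11.6)
E
```

```text
clock: 5.25
tcp_pos: [0.4793, 0.1858, 0.1633]
tcp_rot: [[0.202, 0.979, 0.002], [0.979, -0.202, 0.001], [0.002, 0.001, -1.0]]
contact_force: [-0.4, 0.1, 0.5]
gripper_width: 0.995
grip_force: 0.0
tube_1 conf 0.98 px 280.0 224.0 ztop 0.0886 mean [0.4784 0.1839 0.0877] med [0.4784 0.184  0.0878] circ [0.478  0.1836] 0.0112 815
tube_1 conf 0.67 px 279.0 80.0 ztop 0.089 mean [0.4963 0.2717 0.0878] med [0.4963 0.2718 0.0878] circ [0.4964 0.2716] 0.0108 1108
tube_1 [([0.4928, 0.2735, 0.0087], 0.9), ([0.4806, 0.185, 0.0083], 0.63)]
t 5.4 p [0.4793 0.1859 0.1632] ydir -11.62 w 1.0 F [ 0.8 -1.  -0.3]
shift units now [0. 0. 0.] turn units [ 0.02 -0.02 -0.27] shift after turn [0. 0. 0.]
t 5.4 p [0.4793 0.1859 0.1632] ydir -11.62 w 1.0 F [ 0.8 -1.  -0.3]
shift units now [-0.042 -0.013  1.737] turn units [ 0.02 -0.02 -0.  ] shift after turn [-0.039 -0.009  1.737]
```

Both views agree on A within 0.5 mm. Descending to grip it.

```bash
python3 -m pendant '[[-0.04,-0.01,0.5,0,0,0,1],[0,0,0.5,0,0,0,1],[0,0,0.4,0,0,0,1],[0,0,0.34,0,0,0,1],[0,0,0,0,0,0,1],[0,0,0,0,0,0,0],[0,0,0,0,0,0,0],[0,0,0,0,0,0,0],[0,0,0,0,0,0,0],[0,0,0,0,0,0,0],[0,0,0,0,0,0,0],[0,0,0,0,0,0,0]]' 30
```

```text
clock: 6.9
tcp_pos: [0.4776, 0.1828, 0.0578]
tcp_rot: [[0.202, 0.979, 0.001], [0.979, -0.202, 0.001], [0.001, 0.001, -1.0]]
contact_force: [-1.3, -0.1, 5.1]
gripper_width: 0.244
grip_force: 29.4
```

```bash
python3 -m pendant '[[0,0,-0.3,0,0,0,0],[0,0,-0.6,0,0,0,0],[0,0,-0.8,0,0,0,0],[0,0,-0.8,0,0,0,0],[0,0,-0.7,0,0,0,0],[0,0,0,0,0,0,0]]'; python3 - <<'E'
from h import *
plan([.49,-.19,.25],-94)
E
```

```text
clock: 7.65
tcp_pos: [0.4787, 0.1831, 0.2524]
tcp_rot: [[0.203, 0.979, 0.005], [0.979, -0.203, 0.003], [0.004, 0.004, -1.0]]
contact_force: [0.2, 0.5, -0.8]
gripper_width: 0.242
grip_force: 29.5
t 7.65 p [0.4787 0.1831 0.2524] ydir -11.69 w 0.24 F [ 0.2  0.5 -0.8]
shift units now [-6.051  1.445  0.022] turn units [ 0.   -0.06 13.72] shift after turn [0.622 6.19  0.039]
```

```bash
python3 -m pendant '[[-0.75,0.18,0,0,0,0,0],[-0.75,0.18,0,0,0,0,0],[-0.75,0.18,0,0,0,0,0],[-0.75,0.18,0,0,0,0,0],[-0.75,0.18,0,0,0,0,0],[-0.75,0.18,0,0,0,0,0],[-0.75,0.18,0,0,0,0,0],[-0.75,0.18,0,0,0,0,0]]'; python3 -m pendant '[[0,0,0,0,0,1,0],[0,0,0,0,0,1,0],[0,0,0,0,0,1,0],[0,0,0,0,0,1,0],[0,0,0,0,0,1,0],[0,0,0,0,0,1,0],[0,0,0,0,0,1,0],[0,0,0,0,0,1,0],[0,0,0,0,0,1,0],[0,0,0,0,0,1,0],[0,0,0,0,0,1,0],[0,0,0,0,0,1,0]]'; python3 -m pendant '[[0,0,0,0,0,1,0],[0,0,0,0,0,0.7,0],[0,0,0,0,0,0,0]]' | head -2; python3 look.py w3.png block fin bore_front bore_back fence_face jig
```

```text
clock: 8.65
tcp_pos: [0.4884, -0.1888, 0.2481]
tcp_rot: [[0.202, 0.979, -0.001], [0.979, -0.202, 0.0], [-0.0, -0.001, -1.0]]
contact_force: [0.2, 0.5, -0.4]
gripper_width: 0.245
grip_force: 29.5
clock: 10.15
tcp_pos: [0.4884, -0.1873, 0.248]
tcp_rot: [[0.994, 0.107, -0.002], [0.107, -0.994, 0.0], [-0.002, -0.0, -1.0]]
contact_force: [0.5, 0.1, -0.8]
gripper_width: 0.247
grip_force: 29.5
clock: 10.52
tcp_pos: [0.4885, -0.1874, 0.2482]
block conf 0.93 px 276.0 126.0 ztop 0.0933 mean [ 0.5414 -0.1859  0.0938] med [ 0.5414 -0.1859  0.0939] circ [ 0.5412 -0.186 ] 0.0143 543
block [([0.5409, -0.1857, 0.0152], 0.75)]
fin conf 0.93 px 276.0 126.0 ztop 0.0932 mean [ 0.5414 -0.1859  0.0938] med [ 0.5414 -0.1859  0.0939] circ [ 0.5412 -0.186 ] 0.0143 543
fin [([0.5422, -0.1849, 0.088], 0.93)]
bore_front conf 0.59 px 276.0 126.0 ztop 0.0933 mean [ 0.5414 -0.1859  0.0938] med [ 0.5414 -0.1859  0.0939] circ [ 0.5412 -0.186 ] 0.0143 543
bore_front [([0.577, -0.1862, 0.0222], 0.82)]
bore_back conf 0.96 px 276.0 126.0 ztop 0.0933 mean [ 0.5414 -0.1859  0.0938] med [ 0.5414 -0.1859  0.0939] circ [ 0.5412 -0.186 ] 0.0143 543
bore_back [([0.5051, -0.1846, 0.0233], 0.83)]
fence_face []
jig conf 0.59 px 286.0 101.0 ztop 0.0147 mean [ 0.5529 -0.1957  0.0137] med [ 0.5637 -0.2033  0.0129] circ [ 0.5427 -0.1929] 0.1381 27536
jig [([0.598, -0.1908, -0.0027], 0.91)]
t 11.18 p [ 0.489  -0.1875  0.2493] ydir -93.88 w 0.25 F [ 0.4 -0.  -0.6]
shift units now [0. 0. 0.] turn units [ -0.    -0.   -13.98] shift after turn [0. 0. 0.]
```

View pics/w3.png

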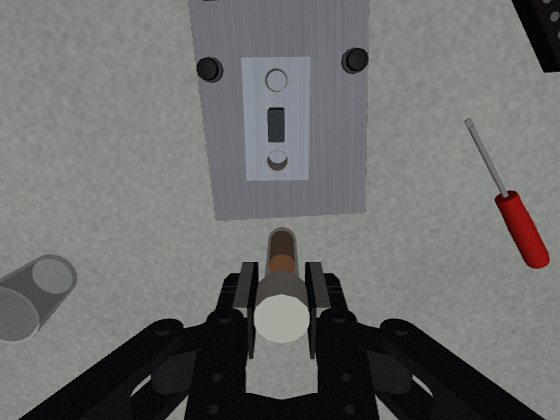

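The wrist picture shows the block at (276,120), bore mouths at (276,80) and (277,159), the fin at (276,125), and the tube upright in the hand at (282,300). The jig plate is turned slightly relative to the tool. Next I'll fit rectangles to the block top and the plate.

```bash
cat > fit.py <<'E'
from h import *
def fits(d,P,reg=(.45,.65,-.3,-.08)):
    x,y,z=P[...,0],P[...,1],P[...,2]
    R=(x>reg[0])&(x<reg[1])&(y>reg[2])&(y<reg[3])&(d['depth']>0)
    m=(R&(abs(z-.057)<.005)).astype(np.uint8)
    n,l,st,_=cv2.connectedComponentsWithStats(m); k=1+np.argmax(st[1:,4]); m=l==k
    print('block top z',np.median(z[m]).round(4)); Q=P[m][:,:2].astype(np.float32)
    print('rect',cv2.minAreaRect(Q*1000))
    u0=np.array(np.nonzero(m))
    # holes inside the hull
    h=np.zeros(m.shape,np.uint8); cv2.fillConvexPoly(h,cv2.convexHull(np.argwhere(m)[:,::-1].astype(np.int32)),1)
    n,l,st,c=cv2.connectedComponentsWithStats((h.astype(bool)&~m).astype(np.uint8))
    for i in range(1,n):
        if st[i,4]<60: continue
        a,b=c[i]; zz=.057
        # mouth contour intersected with plane z=.057
        v,u=np.nonzero(l==i); q=np.stack([(u-d['cx'])/d['f'],-(v-d['cy'])/d['f'],-np.ones(len(u))],-1)@d['T'][:3,:3].T
        o=d['T'][:3,3]; W=o+q*((zz-o[2])/q[:,2])[:,None]
        print('hole px',c[i].round(),st[i,4],'centroid',W[:,:2].mean(0).round(4),'circ',np.round(cv2.minEnclosingCircle(W[:,:2].astype(np.float32)),4) if 0 else [np.round(t,4) for t in cv2.minEnclosingCircle(W[:,:2].astype(np.float32))])
    return R
if __name__=='__main__':
    d=cam('wrist'); P=cloud(d); fits(d,P)
    x,y,z=P[...,0],P[...,1],P[...,2]
    # plate side edges: rows of pixels on plate
    pl=(abs(z-.012)<.006)&(d['depth']>0)&(d['color'].astype(int).sum(-1)>0)
    o=r.cut_out('wrist','jig')[0]['pixels']
    m=o&(abs(z-.012)<.005); X=P[m]
    for s,n in((1,'left'),(-1,'right')):
        E=[]
        for xb in np.arange(.44,.60,.005):
            k=X[abs(X[:,0]-xb)<.0025]
            if len(k)>20: E.append([xb,(np.max if s>0 else np.min)(k[:,1])])
        E=np.array(E); p=np.polyfit(*E.T,1); rs=E[:,1]-np.polyval(p,E[:,0]); g=abs(rs)<.003
        p=np.polyfit(*E[g].T,1); print(n,'slope deg',np.degrees(np.arctan(p[0])).round(2),'y at x=.54',np.polyval(p,.54).round(4),g.sum(),len(E), 'res',rs.std().round(4))
    k=X[abs(X[:,1]+.19)<.03]; print('near edge x',X[:,0].min().round(4))
    d=cam('top'); P=cloud(d); print('TOP'); fits(d,P)
E
python3 fit.py
```

```text
block top z 0.0578
rect ((541.1154174804688, -185.82138061523438), (60.08406448364258, 110.00580596923828), 86.72005462646484)
hole px [276.  81.] 368 centroid [ 0.577 -0.188] circ [array([ 0.5769, -0.188 ]), np.float64(0.0094)]
hole px [276. 126.] 577 centroid [ 0.5382 -0.1853] circ [array([ 0.5379, -0.1852]), np.float64(0.0166)]
hole px [277. 160.] 279 centroid [ 0.5057 -0.1839] circ [array([ 0.5056, -0.1839]), np.float64(0.0092)]
left slope deg -0.59 y at x=.54 -0.1091 30 32 res 0.0042
right slope deg -0.44 y at x=.54 -0.2779 28 32 res 0.0044
near edge x 0.4306
TOP
block top z 0.0565
rect ((541.7044677734375, -186.41627502441406), (60.19059371948242, 110.4190902709961), 87.77137756347656)
hole px [337. 224.] 271 centroid [ 0.5238 -0.1899] circ [array([ 0.5253, -0.1923]), np.float64(0.0361)]
```

Block centre is (0.5411, -0.1858) with yaw -3.3°, and the bores are at (0.5770, -0.1880) and (0.5054, -0.1838). Their sizes and height match the text, and the jig's yaw is about -0.5°. I'll put tube A in the front bore.

```bash
python3 - <<'E'
from h import *
d=cam('wrist');P=cloud(d); z=P[...,2]; p=np.array(r.state()['tcp_pos'])
T=(P-p)@np.array(r.state()['tcp_rot'])
k=(abs(T[...,1])<.014)&(abs(T[...,0])<.014)&(T[...,2]<-.02)&(T[...,2]>-.04)&(d['color'].min(-1)>100)
print('cap top tool', T[k].mean(0).round(4), cv2.minEnclosingCircle(T[k][:,:2].astype(np.float32)))
for lo in(.0,.01,.02,.03,.04):
    k=(abs(T[...,1])<.014)&(abs(T[...,0])<.02)&(T[...,2]>lo)&(T[...,2]<lo+.01)
    if k.sum()>5: print(lo,k.sum(),T[k][:,1].min().round(4),T[k][:,1].max().round(4),'xmax',T[k][:,0].max().round(4))
plan([.576,-.188,.16],-93.3)
E
```

```text
cap top tool [ 0.001  -0.0005 -0.0302] ((0.001235414994880557, 4.564696064335294e-05), 0.01711120642721653)
0.0 311 -0.0083 0.0073 xmax 0.0088
0.01 269 -0.0084 0.0076 xmax 0.0088
0.02 231 -0.0082 0.0076 xmax 0.0088
0.03 205 -0.0083 0.0077 xmax 0.0088
0.04 71 -0.0081 0.0072 xmax 0.0087
t 11.38 p [ 0.489  -0.1875  0.2493] ydir -93.88 w 0.24 F [ 0.2 -0.7 -0.2]
shift units now [ 1.447 -0.089  1.488] turn units [-0.  -0.  -0.1] shift after turn [ 1.448 -0.075  1.488]
```

```bash
python3 -m pendant '[[0.4,-0.02,0,0,0,-0.1,0],[0.6,-0.03,0.2,0,0,0,0],[0.45,-0.02,0.5,0,0,0,0],[0,0,0.5,0,0,0,0],[0,0,0.29,0,0,0,0],[0,0,0,0,0,0,0],[0,0,0,0,0,0,0]]'; python3 - <<'E'
from h import *
plan([.576,-.188,.074],-93.3)
E
```

```text
clock: 12.25
tcp_pos: [0.5766, -0.1888, 0.1613]
tcp_rot: [[0.998, -0.057, 0.002], [-0.057, -0.998, 0.0], [0.002, -0.0, -1.0]]
contact_force: [-0.1, -0.8, 0.1]
gripper_width: 0.247
grip_force: 29.5
t 12.25 p [ 0.5766 -0.1888  0.1613] ydir -93.29 w 0.25 F [-0.1 -0.8  0.1]
shift units now [-0.013 -0.012  1.454] turn units [-0.   -0.02  0.  ] shift after turn [-0.01  -0.013  1.454]
```

```bash
python3 -m pendant '[[-0.01,-0.01,0.3,0,0,0,0],[0,0,0.3,0,0,0,0],[0,0,0.2,0,0,0,0],[0,0,0.2,0,0,0,0],[0,0,0.2,0,0,0,0],[0,0,0.1,0,0,0,0],[0,0,0.12,0,0,0,0],[0,0,0,0,0,0,0],[0,0,0,0,0,0,0]]'
```

```text
clock: 13.38
tcp_pos: [0.5758, -0.188, 0.075]
tcp_rot: [[0.998, -0.057, 0.0], [-0.057, -0.998, -0.0], [0.0, -0.0, -1.0]]
contact_force: [0.1, -0.1, 0.2]
gripper_width: 0.247
grip_force: 29.6
```

```bash
python3 -m pendant '[[0,0,0,0,0,0,0.6],[0,0,0,0,0,0,0.6],[0,0,0,0,0,0,0.6],[0,0,0,0,0,0,0.6],[0,0,-0.5,0,0,0,0.6],[0,0,-0.9,0,0,0,0.6],[0,0,-0.9,0,0,0,1],[0,0,-0.7,0,0,0,1],[0,0,0,0,0,0,1]]'; python3 - <<'E'
from h import *
d=cam('wrist'); P=cloud(d)
for o in r.cut_out('wrist','tube_1')[:2]:
    k=o['pixels']&(d['depth']>0); t=np.percentile(P[k][:,2],90); kt=k&(P[...,2]>t-.004); print(o['confidence'],t,P[kt].mean(0))
plan([.496,.2715,.25],-11.6)
E
```

```text
clock: 14.5
tcp_pos: [0.5769, -0.1887, 0.2582]
tcp_rot: [[0.998, -0.057, 0.006], [-0.057, -0.998, -0.001], [0.006, 0.0, -1.0]]
contact_force: [-0.0, -0.2, -0.4]
gripper_width: 1.001
grip_force: 0.0
0.96 0.10357311842347937 [ 0.57673768 -0.187749    0.10276939]
t 14.6 p [ 0.5755 -0.1878  0.2545] ydir -93.27 w 1.0 F [-0.7  0.5 -1. ]
shift units now [-1.761 -7.566  0.077] turn units [ -0.    -0.   -13.61] shift after turn [ 7.232 -2.838  0.074]
```

Tube A is fully down, with its cap top at 0.103 where 0.102 was expected. Now tube B.

```bash
python3 -m pendant '[[-0.18,-0.76,0,0,0,0,1],[-0.18,-0.76,0,0,0,0,1],[-0.18,-0.76,0,0,0,0,1],[-0.18,-0.76,0,0,0,0,1],[-0.18,-0.76,0,0,0,0,1],[-0.18,-0.76,0,0,0,0,1],[-0.18,-0.76,0,0,0,0,1],[-0.18,-0.76,0,0,0,0,1],[-0.18,-0.76,0,0,0,0,1],[-0.14,-0.73,0,0,0,0,1]]' | head -2;  python3 -m pendant '[[0,0,0,0,0,-1,1],[0,0,0,0,0,-1,1],[0,0,0,0,0,-1,1],[0,0,0,0,0,-1,1],[0,0,0,0,0,-1,1],[0,0,0,0,0,-1,1],[0,0,0,0,0,-1,1],[0,0,0,0,0,-1,1],[0,0,0,0,0,-1,1],[0,0,0,0,0,-1,1],[0,0,0,0,0,-1,1],[0,0,0,0,0,-1,1]]' | head -2
python3 -m pendant '[[0,0,0.5,0,0,-1,1],[0,0,0.5,0,0,-0.6,1],[0,0,0.4,0,0,0,1],[0,0,0,0,0,0,1],[0,0,0,0,0,0,1]]' | head -2
python3 look.py w4.png tube_1; python3 - <<'E'
from h import *
plan([.4963,.2716,.059],-11.6)
E
```

```text
clock: 15.85
tcp_pos: [0.495, 0.273, 0.2532]
clock: 17.35
tcp_pos: [0.4954, 0.2714, 0.253]
clock: 17.98
tcp_pos: [0.4962, 0.2717, 0.1711]
tube_1 conf 0.69 px 281.0 216.0 ztop 0.0888 mean [0.4964 0.2721 0.0878] med [0.4965 0.2721 0.0878] circ [0.4964 0.2717] 0.011 771
tube_1 [([0.4921, 0.2751, 0.0092], 0.58)]
t 18.12 p [0.4965 0.2719 0.1717] ydir -11.68 w 1.0 F [-0.5  0.3 -0. ]
shift units now [0. 0. 0.] turn units [ 0.01 -0.01 -0.28] shift after turn [0. 0. 0.]
t 18.12 p [0.4965 0.2719 0.1717] ydir -11.68 w 1.0 F [-0.5  0.3 -0. ]
shift units now [-0.008 -0.005  1.878] turn units [ 0.01 -0.01 -0.01] shift after turn [-0.006 -0.003  1.878]
```

```bash
python3 -m pendant '[[0,0,0.5,0,0,0,1],[0,0,0.6,0,0,0,1],[0,0,0.45,0,0,0,1],[0,0,0.33,0,0,0,1],[0,0,0,0,0,0,1],[0,0,0,0,0,0,0],[0,0,0,0,0,0,0],[0,0,0,0,0,0,0],[0,0,0,0,0,0,0],[0,0,0,0,0,0,0],[0,0,0,0,0,0,0],[0,0,0,0,0,0,0]]' 30
python3 -m pendant '[[0,0,-0.3,0,0,0,0],[0,0,-0.6,0,0,0,0],[0,0,-0.8,0,0,0,0],[0,0,-0.8,0,0,0,0],[0,0,-0.7,0,0,0,0],[0,0,0,0,0,0,0]]'; python3 - <<'E'
from h import *
plan([.5045,-.1838,.25],-93.3)
E
```

```text
clock: 19.62
tcp_pos: [0.4964, 0.2719, 0.0584]
tcp_rot: [[0.202, 0.979, 0.001], [0.979, -0.202, 0.001], [0.001, 0.0, -1.0]]
contact_force: [-1.3, 0.2, 6.1]
gripper_width: 0.245
grip_force: 29.4
clock: 20.38
tcp_pos: [0.4975, 0.2721, 0.2544]
tcp_rot: [[0.203, 0.979, 0.005], [0.979, -0.203, 0.004], [0.005, 0.004, -1.0]]
contact_force: [0.3, 0.7, -1.4]
gripper_width: 0.244
grip_force: 29.4
t 20.38 p [0.4975 0.2721 0.2544] ydir -11.71 w 0.24 F [ 0.3  0.7 -1.4]
shift units now [-7.417  1.655  0.043] turn units [-0.   -0.07 13.6 ] shift after turn [0.554 7.579 0.073]
```

```bash
python3 -m pendant '[[-0.74,0.166,0,0,0,0,0],[-0.74,0.166,0,0,0,0,0],[-0.74,0.166,0,0,0,0,0],[-0.74,0.166,0,0,0,0,0],[-0.74,0.166,0,0,0,0,0],[-0.74,0.166,0,0,0,0,0],[-0.74,0.166,0,0,0,0,0],[-0.74,0.166,0,0,0,0,0],[-0.74,0.166,0,0,0,0,0],[-0.74,0.166,0,0,0,0,0]]' | head -2; python3 -m pendant '[[0,0,0,0,0,1,0],[0,0,0,0,0,1,0],[0,0,0,0,0,1,0],[0,0,0,0,0,1,0],[0,0,0,0,0,1,0],[0,0,0,0,0,1,0],[0,0,0,0,0,1,0],[0,0,0,0,0,1,0],[0,0,0,0,0,1,0],[0,0,0,0,0,1,0],[0,0,0,0,0,1,0],[0,0,0,0,0,1,0]]'|head -2; python3 -m pendant '[[0,0,0.5,0,0,1,0],[0,0,0.5,0,0,0.6,0],[0,0,0.4,0,0,0,0],[0,0,0,0,0,0,0],[0,0,0,0,0,0,0]]' | head -2; python3 - <<'E'
from h import *
d=cam('wrist'); P=cloud(d); save(d,'w5.png')
import fit; fit.fits(d,P,(.50,.65,-.3,-.08))
for o in r.cut_out('wrist','tube_1')[:3]:
    k=o['pixels']&(d['depth']>0); t=np.percentile(P[k][:,2],90); kt=k&(P[...,2]>t-.004); print(o['confidence'],t.round(4),P[kt].mean(0).round(4))
plan([.5048,-.1838,.075],-93.3)
E
```

```text
clock: 21.62
tcp_pos: [0.5031, -0.1847, 0.2497]
clock: 23.12
tcp_pos: [0.5032, -0.1833, 0.2496]
clock: 23.75
tcp_pos: [0.504, -0.1836, 0.1668]
block top z 0.0578
rect ((547.2105102539062, -186.2269287109375), (60.3648796081543, 97.17333221435547), 86.74632263183594)
hole px [283. 107.] 1185 centroid [ 0.5738 -0.1878] circ [array([ 0.5737, -0.1879]), np.float64(0.0133)]
hole px [282. 161.] 1061 centroid [ 0.5361 -0.1855] circ [array([ 0.5357, -0.1853]), np.float64(0.0187)]
hole px [282. 201.] 419 centroid [ 0.5063 -0.1839] circ [array([ 0.5054, -0.1851]), np.float64(0.0113)]
0.83 0.1965 [ 0.5046 -0.1831  0.1959]
0.69 0.1037 [ 0.5763 -0.1878  0.1028]
t 23.85 p [ 0.5043 -0.1836  0.167 ] ydir -93.29 w 0.25 F [-0.8 -0.5 -0.3]
shift units now [0.006 0.004 1.533] turn units [-0.   -0.01  0.  ] shift after turn [0.009 0.004 1.533]
```

```bash
python3 -m pendant '[[0.01,0.01,0.3,0,0,0,0],[0,0,0.3,0,0,0,0],[0,0,0.25,0,0,0,0],[0,0,0.25,0,0,0,0],[0,0,0.2,0,0,0,0],[0,0,0.12,0,0,0,0],[0,0,0.11,0,0,0,0],[0,0,0,0,0,0,0],[0,0,0,0,0,0,0]]'
python3 -m pendant '[[0,0,0,0,0,0,0.6],[0,0,0,0,0,0,0.6],[0,0,0,0,0,0,0.6],[0,0,0,0,0,0,0.6],[0,0,-0.5,0,0,0,0.6],[0,0,-0.9,0,0,0,0.6],[0,0,-0.9,0,0,0,0.6],[0,0,-0.7,0,0,0,0.6],[0,0,0,0,0,0,0.6],[0,0,0,0,0,0,0.6]]'|head -2;  python3 - <<'E'
from h import *
d=cam('wrist'); P=cloud(d); save(d,'w6.png')
import fit; fit.fits(d,P,(.45,.65,-.3,-.08))
for q in ['tube_1','fin']:
  for o in r.cut_out('wrist',q)[:3]:
    k=o['pixels']&(d['depth']>0); t=np.percentile(P[k][:,2],90); kt=k&(P[...,2]>t-.004); print(q,o['confidence'],t.round(4),P[kt].mean(0).round(4))
for c in ['wrist','scene','top']:
    e=d if c=='wrist' else cam(c)
    print(c,[(world(e,o['point']).round(4).tolist(),round(o['confidence'],2)) for o in r.spot_point(c,'fence_face')+r.spot_point(c,'tube_1')])
plan([.5411,-.1858,.17],-93.3)
E
```

```text
clock: 24.98
tcp_pos: [0.5044, -0.184, 0.0743]
tcp_rot: [[0.998, -0.057, 0.0], [-0.057, -0.998, 0.0], [0.0, -0.0, -1.0]]
contact_force: [0.2, -0.1, 0.4]
gripper_width: 0.244
grip_force: 29.5
clock: 26.22
tcp_pos: [0.5041, -0.1837, 0.2534]
block top z 0.0578
rect ((541.14306640625, -185.78768920898438), (60.125038146972656, 109.52129364013672), 86.71866607666016)
hole px [282. 101.] 606 centroid [ 0.5744 -0.1878] circ [array([ 0.5742, -0.188 ]), np.float64(0.0126)]
hole px [282. 142.] 571 centroid [ 0.5374 -0.1856] circ [array([ 0.5373, -0.1861]), np.float64(0.0172)]
hole px [282. 181.] 579 centroid [ 0.4989 -0.183 ] circ [array([ 0.4987, -0.1829]), np.float64(0.0167)]
tube_1 0.86 0.1035 [ 0.5045 -0.1832  0.1027]
tube_1 0.64 0.1038 [ 0.576  -0.1877  0.1028]
fin 0.74 0.0597 [ 0.5457 -0.1863  0.0611]
wrist [([0.6538, -0.1939, 0.0415], 0.97), ([0.501, -0.1835, 0.0236], 0.7), ([0.5769, -0.1906, 0.0229], 0.63)]
scene [([0.6495, -0.193, 0.0393], 0.86), ([0.5405, -0.187, 0.014], 0.69), ([0.5895, -0.1973, 0.0051], 0.37), ([0.5033, -0.1837, 0.0246], 0.52), ([0.5777, -0.1889, 0.0251], 0.51)]
top [([0.6486, -0.1933, 0.0354], 0.76), ([0.5071, -0.1804, 0.0208], 0.43), ([0.5783, -0.1863, 0.0252], 0.41)]
t 26.77 p [ 0.5043 -0.184   0.254 ] ydir -93.28 w 0.6 F [-0.3  0.4  0.1]
shift units now [ 0.614 -0.005  1.399] turn units [-0.  0.  0.] shift after turn [ 0.614 -0.005  1.4  ]
```

View pics/w6.png

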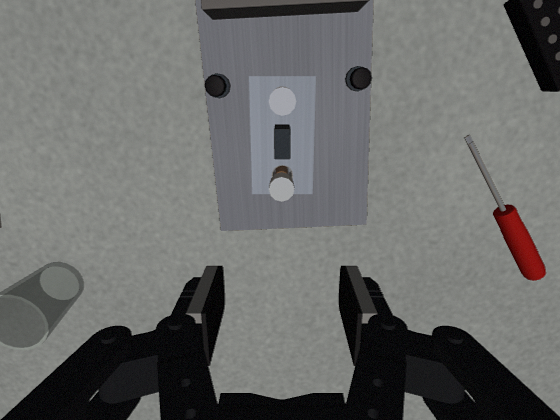

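The picture shows both caps seated at (282,101) and (282,188), the fin between them at (282,142), and the fence's top edge at rows 0–15. I'll measure the fence face before gripping.

```bash
cat > fence.py <<'E'
from h import *
def fence(names=('wrist','scene','top')):
    for c in names:
        d=cam(c); P=cloud(d); x,y,z=P[...,0],P[...,1],P[...,2]
        k=(d['depth']>0)&(x>.61)&(x<.70)&(abs(y+.193)<.065)
        for lo,hi in((.025,.055),(.056,.066)):
            m=k&(z>lo)&(z<hi)&(x<.675); Q=P[m]
            if len(Q)<30: print(c,lo,'few');continue
            E=np.array([[b,np.percentile(Q[abs(Q[:,1]-b)<.005][:,0],5 if lo>.05 else 50)] for b in np.arange(-.25,-.13,.01) if (abs(Q[:,1]-b)<.005).sum()>3])
            p=np.polyfit(*E.T,1); print(c,lo,len(Q),'x at y=-.193: %.4f yaw %.2f'%(np.polyval(p,-.193),-np.degrees(np.arctan(p[0]))),'res %.4f'%(E[:,1]-np.polyval(p,E[:,0])).std(), 'z max %.4f'%Q[:,2].max())
if __name__=='__main__': fence()
E
python3 fence.py; python3 -m pendant '[[0.3,0,0,0,0,0,0.6],[0.31,0,0.4,0,0,0,0.6],[0,0,0.6,0,0,0,0.6],[0,0,0.4,0,0,0,0.6],[0,0,0,0,0,0,0.6],[0,0,0,0,0,0,0.6]]'; python3 fence.py;  python3 - <<'E'
from h import *
plan([.5411,-.1858,.064],-93.3)
E
```

```text
wrist 0.025 977 x at y=-.193: 0.6508 yaw -0.51 res 0.0000 z max 0.0550
wrist 0.056 1219 x at y=-.193: 0.6507 yaw -0.58 res 0.0000 z max 0.0654
scene 0.025 159 x at y=-.193: 0.6620 yaw -0.52 res 0.0007 z max 0.0550
scene 0.056 138 x at y=-.193: 0.6516 yaw -0.81 res 0.0008 z max 0.0660
top 0.025 88 x at y=-.193: 0.6514 yaw -0.45 res 0.0002 z max 0.0547
top 0.056 168 x at y=-.193: 0.6521 yaw -0.26 res 0.0008 z max 0.0660
clock: 27.68
tcp_pos: [0.5414, -0.1863, 0.1712]
tcp_rot: [[0.998, -0.057, 0.001], [-0.057, -0.998, -0.0], [0.001, 0.0, -1.0]]
contact_force: [0.6, 0.1, 0.9]
gripper_width: 0.602
grip_force: 0.0
wrist 0.025 1250 x at y=-.193: 0.6565 yaw -0.38 res 0.0080 z max 0.0550
wrist 0.056 4362 x at y=-.193: 0.6510 yaw -0.51 res 0.0000 z max 0.0653
scene 0.025 152 x at y=-.193: 0.6619 yaw -0.53 res 0.0007 z max 0.0541
scene 0.056 141 x at y=-.193: 0.6517 yaw -0.49 res 0.0007 z max 0.0659
top 0.025 56 x at y=-.193: 0.6513 yaw -0.88 res 0.0003 z max 0.0549
top 0.056 118 x at y=-.193: 0.6524 yaw 0.43 res 0.0008 z max 0.0657
t 27.82 p [ 0.5415 -0.1863  0.1712] ydir -93.28 w 0.6 F [-0.6 -0.6 -0.9]
shift units now [-0.01  -0.007  1.787] turn units [-0.   -0.02  0.  ] shift after turn [-0.007 -0.007  1.787]
```

```bash
python3 -m pendant '[[-0.01,-0.01,0.5,0,0,0,0.6],[0,0,0.5,0,0,0,0.6],[0,0,0.4,0,0,0,0.6],[0,0,0.36,0,0,0,0.6],[0,0,0,0,0,0,0.6],[0,0,0,0,0,0,0],[0,0,0,0,0,0,0],[0,0,0,0,0,0,0],[0,0,0,0,0,0,0],[0,0,0,0,0,0,0],[0,0,0,0,0,0,0]]' 80;  python3 - <<'E'
from h import *
p=np.array(r.state()['tcp_pos'])
a=np.radians(-.51)
# after: block centre relative to TCP ~0; go to 46 mm forward, onto jig centreline y
plan([p[0]+.046,-.1935-.0004,p[2]],-90.51)
E
```

```text
clock: 29.2
tcp_pos: [0.5411, -0.1858, 0.0656]
tcp_rot: [[0.998, -0.057, 0.002], [-0.057, -0.998, -0.0], [0.002, -0.0, -1.0]]
contact_force: [-0.7, -0.7, 6.9]
gripper_width: 0.151
grip_force: 78.5
t 29.2 p [ 0.5411 -0.1858  0.0656] ydir -93.29 w 0.15 F [-0.7 -0.7  6.9]
shift units now [0.773 0.091 0.001] turn units [-0.   -0.02 -0.46] shift after turn [0.768 0.128 0.   ]
```

```bash
python3 -m pendant '[[0,0,0,0,0,-0.23,0],[0,0,0,0,0,-0.23,0],[0.1,0.02,0,0,0,0,0],[0.1,0.02,0,0,0,0,0],[0.1,0.02,0,0,0,0,0],[0.1,0.02,0,0,0,0,0],[0.1,0.02,0,0,0,0,0],[0.1,0.02,0,0,0,0,0],[0.1,0.01,0,0,0,0,0],[0.06,0,0,0,0,0,0],[0,0,0,0,0,0,0],[0,0,0,0,0,0,0]]';  cat > chk.py <<'E'
from h import *
import fence,fit
d=cam('wrist'); P=cloud(d); fit.fits(d,P,(.45,.72,-.3,-.08)); fence.fence(('wrist','top'))
plan([.6508+.010-.055,-.1938,.0656],-90.51)
E
python3 chk.py
```

```text
clock: 30.7
tcp_pos: [0.5844, -0.195, 0.0657]
tcp_rot: [[1.0, -0.011, -0.002], [-0.011, -1.0, 0.0], [-0.002, -0.0, -1.0]]
contact_force: [-10.3, -0.8, 14.6]
gripper_width: 0.149
grip_force: 79.7
block top z 0.0578
rect ((600.507080078125, -194.66180419921875), (60.398216247558594, 78.77977752685547), 89.42176055908203)
hole px [282. 259.] 9033 centroid [ 0.5896 -0.1948] circ [array([ 0.5893, -0.1945]), np.float64(0.0407)]
wrist 0.025 3604 x at y=-.193: 0.6530 yaw -0.39 res 0.0136 z max 0.0550
wrist 0.056 17252 x at y=-.193: 0.6346 yaw -0.54 res 0.0177 z max 0.0659
top 0.025 47 x at y=-.193: 0.6440 yaw -5.40 res 0.0057 z max 0.0548
top 0.056 97 x at y=-.193: 0.6406 yaw -8.15 res 0.0118 z max 0.0657
t 30.85 p [ 0.5844 -0.195   0.0656] ydir -90.61 w 0.15 F [-11.7  -0.6  13.5]
shift units now [ 0.357 -0.023  0.   ] turn units [-0.    0.02 -0.02] shift after turn [ 0.357 -0.023  0.001]
```

```bash
python3 -m pendant '[[0,0,-0.02,0,0,0,0],[0.05,-0.01,0,0,0,0,0],[0.05,-0.01,0,0,0,0,0],[0.05,0,0,0,0,0,0],[0.05,0,0,0,0,0,0],[0.04,0,0,0,0,0,0],[0.04,0,0,0,0,0,0],[0,0,0,0,0,0,0],[0,0,0,0,0,0,0]]'; python3 chk.py
```

```text
clock: 31.98
tcp_pos: [0.6004, -0.1928, 0.0658]
tcp_rot: [[1.0, -0.01, -0.004], [-0.01, -1.0, 0.001], [-0.004, -0.001, -1.0]]
contact_force: [-13.5, 2.4, 11.1]
gripper_width: 0.146
grip_force: 80.5
block top z 0.0579
rect ((616.8057250976562, -192.44369506835938), (60.41910171508789, 79.42562103271484), 89.59842681884766)
hole px [271. 157.] 186 centroid [ 0.6551 -0.1885] circ [array([ 0.6548, -0.1887]), np.float64(0.0195)]
hole px [282. 259.] 8982 centroid [ 0.6054 -0.1925] circ [array([ 0.6052, -0.1923]), np.float64(0.0408)]
wrist 0.025 2830 x at y=-.193: 0.6679 yaw -0.42 res 0.0008 z max 0.0550
wrist 0.056 18718 x at y=-.193: 0.6365 yaw 4.74 res 0.0185 z max 0.0660
top 0.025 39 x at y=-.193: 0.6430 yaw -15.42 res 0.0013 z max 0.0544
top 0.056 66 x at y=-.193: 0.6546 yaw 2.31 res 0.0068 z max 0.0656
t 32.12 p [ 0.6004 -0.1928  0.0658] ydir -90.57 w 0.15 F [-14.3   1.5  11.8]
shift units now [0.091 0.015 0.003] turn units [-0.01  0.04 -0.01] shift after turn [0.091 0.016 0.004]
```

```bash
python3 -m pendant '[[0.03,0,0,0,0,0,0],[0.03,0,0,0,0,0,0],[0.03,0,0,0,0,0,0],[0.02,0,0,0,0,0,0],[0,0,0,0,0,0,0],[0,0,0,0,0,0,0],[0,0,0,0,0,0,0]]'; cat > chk2.py <<'E'
from h import *
d=cam('wrist'); P=cloud(d); save(d,'w9.png'); x,y,z=P[...,0],P[...,1],P[...,2]
for s,(a,b) in {'L':(-.145,-.13),'R':(-.258,-.243),'Lm':(-.16,-.145),'Rm':(-.243,-.228)}.items():
    m=(d['depth']>0)&(y>a)&(y<b)&(x>.63)&(x<.69)&(abs(z-.0625)<.003); X=P[m][:,0]
    print(s,len(X),'fence top x from %.4f to %.4f'%(np.percentile(X,2),np.percentile(X,98)) if len(X)>20 else '')
m=(d['depth']>0)&(abs(z-.0578)<.0025)&(abs(y+.194)<.04)&(x>.56)&(x<.665)
print(cv2.minAreaRect((P[m][:,:2]*1000).astype(np.float32)))
for o in r.cut_out('wrist','tube_1')[:2]:
    k=o['pixels']&(d['depth']>0); t=np.percentile(P[k][:,2],90); kt=k&(P[...,2]>t-.004); print('tube',o['confidence'],t.round(4),P[kt].mean(0).round(4))
plan([.6508+.010-.055,-.1938,.0656],-90.51)
E
python3 chk2.py
```

```text
clock: 33.0
tcp_pos: [0.6053, -0.1929, 0.066]
tcp_rot: [[1.0, -0.011, -0.008], [-0.011, -1.0, 0.003], [-0.008, -0.002, -1.0]]
contact_force: [-23.6, 3.9, 20.3]
gripper_width: 0.147
grip_force: 81.8
L 1081 fence top x from 0.6613 to 0.6728
R 1091 fence top x from 0.6602 to 0.6718
Lm 1086 fence top x from 0.6611 to 0.6727
Rm 1097 fence top x from 0.6604 to 0.6719
((609.947998046875, -192.48065185546875), (60.33348083496094, 99.36900329589844), 89.55077362060547)
tube 0.95 0.1035 [ 0.6408 -0.1927  0.1028]
tube 0.88 0.1031 [ 0.5793 -0.1918  0.1032]
t 33.1 p [ 0.6054 -0.1929  0.066 ] ydir -90.6 w 0.15 F [-24.2   4.9  20.7]
shift units now [0.008 0.014 0.007] turn units [-0.02  0.07 -0.02] shift after turn [0.007 0.014 0.007]
```

View pics/w9.png

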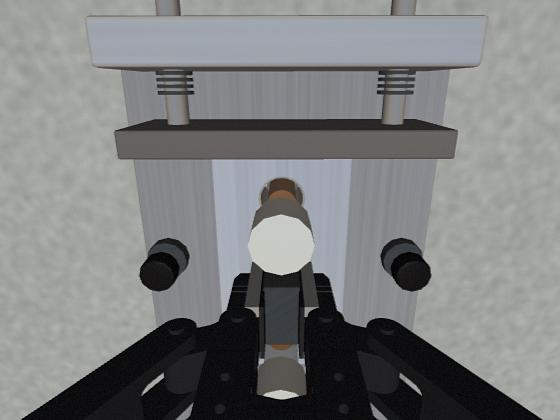

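The picture shows the block's front flush against the fence (front edge at row 158) with both tubes standing. The fence is back about 10 mm, evenly left and right. I'll hold, confirm it's steady and hand in.

```bash
python3 -m pendant '[[0,0,0,0,0,0,0],[0,0,0,0,0,0,0],[0,0,0,0,0,0,0],[0,0,0,0,0,0,0],[0,0,0,0,0,0,0],[0,0,0,0,0,0,0],[0,0,0,0,0,0,0],[0,0,0,0,0,0,0]]'; python3 chk2.py && python3 -c "
from cell import r
print(r.close_job())"
```

```text
clock: 34.1
tcp_pos: [0.6053, -0.1929, 0.066]
tcp_rot: [[1.0, -0.011, -0.008], [-0.011, -1.0, 0.003], [-0.008, -0.002, -1.0]]
contact_force: [-24.4, 3.6, 21.1]
gripper_width: 0.148
grip_force: 81.8
L 1084 fence top x from 0.6613 to 0.6728
R 1099 fence top x from 0.6602 to 0.6717
Lm 1084 fence top x from 0.6612 to 0.6726
Rm 1098 fence top x from 0.6603 to 0.6719
((609.916748046875, -192.46194458007812), (60.36138916015625, 99.4823989868164), 89.4915771484375)
tube 0.85 0.1035 [ 0.6417 -0.1929  0.1028]
tube 0.76 0.1029 [ 0.5782 -0.1921  0.1024]
t 34.2 p [ 0.6054 -0.1929  0.066 ] ydir -90.6 w 0.15 F [-24.    4.1  21.1]
shift units now [0.007 0.015 0.006] turn units [-0.02  0.07 -0.01] shift after turn [0.007 0.015 0.006]
the job is handed in; nothing more can be done
None
```

The job is handed in at 34 s: both wide-capped tubes measure fully down in their bores, and the arm is still pressing the block square on the middle of the fence, pushed back about 10 mm (about 10 N); the hand-in returned no verdict.

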